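# Find the comb leaf that fits the clamp spindle

## Robot

A 6-joint arm with a two-finger parallel gripper is mounted at the origin on the work surface. World frame = base frame: x ahead of the robot, y to its left, z up, the work surface at z = 0. Lengths are in mm, angles in degrees, forces in N, time in s.
With the tool pointing down it reaches from about 300 to 850 mm from the base axis. Payload 4.2 kg.
Tool frame: the origin (TCP) lies at the very end of the fingers, on their centre line; the grasp point (between the pads) lies 19 mm behind it (env.grasp_offset is the distance from the TCP to the grasp point, in mm); z points along the fingers, y is the line along which they close (so a half turn about z gives the same grasp; the last joint's range is limited). The gripper opens to 91 mm and grips with 3 to 60 N. Pads are 32 mm wide; open, the fingers measure 118 mm over their backs; the gripper's body (76 mm by 178 mm) begins 60 mm behind the grasp point.
Start: joints at [72.88, 18.312, 89.639, -0, 72.044, -1.146], TCP at [158.243, 552.813, 213.976] pointing down, gripper open.
Joint ranges: [-177.97, 177.97], [-48.28, 115.42], [12.27, 149.76], [-77.06, 257.06], [2.81, 150.46], [-146.56, 146.56]. Speed limits (degrees/s): [147.25, 147.25, 180, 180, 180, 180].

## Interface

Orientations are given as [roll, pitch, yaw] about the fixed x, y, z axes, in that order (R = Rz(yaw) Ry(pitch) Rx(roll)).
In Python, from workcell import env gives the robot as it stands. The module is installed in compiled form; this text tells all that it offers.
- The arm moves only by the tool send_rows, never from a script. Its argument "motion" is a list of rows, each an object of numbers: "tx", "ty", "tz": the shift along the tool's x, y, z in units of 500 mm (1.0 is 500 mm); "rx", "ry", "rz": the turn, a rotation vector about the tool's x, y, z in units of 30 degrees (1.0 is 30 degrees); "gripper": the closure, from -1 (fully open) to 1 (shut). In form: [{"tx": .., "ty": .., "tz": .., "rx": .., "ry": .., "rz": .., "gripper": ..}, ...]. A call has 1 to 12 rows; each row shifts and turns the commanded pose from where the row before left it, along the tool's axes as they then stand; what a row does not reach is not made up. A row lasts 1/8 s, in which the tool goes at most 62.5 mm and 10.7 degrees, less where a joint would pass 70% of its speed; a pose out of reach is approached as far as the arm can. A call with a number of a shift or a turn outside -1 to 1 is refused whole. A call with a gripper value outside its range is refused whole. The fingers move at their own pace and stop on an object; "grip_force" is the grip in N (left out, the last holds). Time passes only in rows, so rows that do not move let the fingers close. It gives the time, the measured TCP pose, the force, the opening and the grip force at its end, in the units of the state.
- env.state(): the state, without advancing time (a new reading comes with each control period).
- env.grab_frame(name): name is "side" or "top"; returns a dict with "frame" (384x512x3 uint8, red, green, blue), "vertical_fov" (degrees; the focal length in pixels is half the picture's height over the tangent of half this angle, whatever the lens; pixels are square), "cx", "cy" (the principal point, pixels), "rvec" (rotation vector, rad) and "tvec" (3), from world to camera coordinates, as OpenCV has them. Camera axes: x right, y down, z forward; pixel columns grow to the right and rows downward; lengths in mm; the calibration is good to about 2 mm. A picture is of the moment at which its call begins. There is no depth.
- env.job_done(): hands the job in; it is judged then, once.
The state is a dict: "time_s": time; "qpos": joint angles; "qvel": joint speeds; "effort": joint torques, N m; "ee_pos": TCP position; "ee_rot": TCP orientation; "force": force on the tool from outside, world axes, zero at the start; "torque": the same for the moment, N m; "gripper_width": finger opening in mm; "gripper_force": force on a finger pad.
Only numpy, scipy, OpenCV 4.12 (cv2) and the standard library are available. Lean on these libraries where they do the work, as an engineer would, in place of code of your own. Each camera call takes 0.05 s, during which the arm holds its last target. There are 200 camera calls.

## Task

Find out which leaf of the pitch comb fits the wooden clamp spindle lying in the green-posted saddle: try leaves one at a time on the thread through the guide slot, pressing only gently, and leave the one whose teeth go fully home standing there in the guide, let go. Leaves that do not fit go back upright into the rack, and the other things on the table stay where they are.

Things in the scene. Friction and masses are not known exactly. Their poses are not given: they have to be found in the camera images.
- saddle: Fixed grey base (110 mm in x, 200 in y, 12 thick) with two green end posts (100 mm high, inner faces at y +/-82) and two V-cradles in which a loose wooden spindle lies along the saddle's y, axis 45 mm above the table. Origin: centre of the underside, z up. The spindle cannot turn; it may lie up to 4 mm off the middle lengthwise and can shift to 7 mm.
- thread_top (a point): Top of the spindle's crests (63 mm high), middle of the guide slot; axes as the saddle. Spindle 36 mm across; grooves 6 mm deep, 5.6 wide, flat crests, spacing 8, 10 or 12 mm (varies by start), over y +/-48 mm; where the grooves lie is not measured. A leaf fully home rests its tooth roots on the crests: origin 5.5 mm below this point; one that does not mesh stands with it about level.
- guide_mouth (a point): Middle of the guide's mouth, 47 mm above thread_top; axes as the saddle. Two aluminium plates along the whole length between the posts, z 67 to 97 mm above the table, leave a slot 11 mm wide in the saddle's plane x = 0, where a leaf stands by itself (leaning up to 10 degrees); lips above flare to a mouth about 32 mm wide at z 110 mm.
- rack: Fixed dark wooden leaf rack, 80 mm in x, 256 in y. Origin: centre of the underside, z up. Three pockets in line at y -78, 0, +78 mm, each 72 mm long and 11 wide (in the plane x = 0), floor at z 10 mm, rails to z 40, flared lips to z 53. Each holds one leaf upright along the rack's y, on its tooth tips, within 3 mm of the pocket's middle. Which leaf is in which pocket varies.
- leaf_red: Comb leaf: upright aluminium blade 60 mm long (y), 6 thick (x), red grip on top; 80 g, balanced at z 74, same end for end. Origin: middle of the tooth tips, z up. Square teeth 5.5 mm long, 2.8 wide, evenly spaced along the lower edge, one at the middle; roots at z 5.5. Grip 12 mm thick (x), 40 long (y), z 61 to 105. Tooth spacing 8, 10 or 12 mm, each leaf another, not told which.
- leaf_blue: Comb leaf: upright aluminium blade 60 mm long (y), 6 thick (x), blue grip on top; 80 g, balanced at z 74, same end for end. Origin: middle of the tooth tips, z up. Square teeth 5.5 mm long, 2.8 wide, evenly spaced along the lower edge, one at the middle; roots at z 5.5. Grip 12 mm thick (x), 40 long (y), z 61 to 105. Tooth spacing 8, 10 or 12 mm, each leaf another, not told which.
- leaf_yellow: Comb leaf: upright aluminium blade 60 mm long (y), 6 thick (x), yellow grip on top; 80 g, balanced at z 74, same end for end. Origin: middle of the tooth tips, z up. Square teeth 5.5 mm long, 2.8 wide, evenly spaced along the lower edge, one at the middle; roots at z 5.5. Grip 12 mm thick (x), 40 long (y), z 61 to 105. Tooth spacing 8, 10 or 12 mm, each leaf another, not told which.
- disc: Bystander, loose: slice of a branch, 110 mm across, 28 mm high; not needed, leave it where it is.
- oil: Bystander, loose: small amber bottle, 40 mm across, 85 mm high; not needed, leave it where it is.
- brush: Bystander, loose: hand brush; not needed, leave it where it is.
- pencil: Bystander, loose: red pencil, 165 mm long; not needed, leave it where it is.
- loupe: Bystander, loose: black loupe, 44 mm across, 34 mm high; not needed, leave it where it is.
- core_mount: Bystander, loose: plywood strip with a core sample, 190 x 22 x 14 mm; not needed, leave it where it is.
- vise_knob: Bystander, loose: black turned knob, 44 mm across, 40 mm high; not needed, leave it where it is.

How it is judged (in metres and radians):
On the way:
1. a leaf stands in the guide slot with its teeth on or in the thread (((z of leaf_red in the frame of thread_top below 0.004 m and horizontal distance between leaf_red and thread_top below 0.03 m) or (z of leaf_blue in the frame of thread_top below 0.004 m and horizontal distance between leaf_blue and thread_top below 0.03 m) or (z of leaf_yellow in the frame of thread_top below 0.004 m and horizontal distance between leaf_yellow and thread_top below 0.03 m))), for 0.1 s.
At the end, for the whole second after the job is handed in: One leaf, let go and at rest in the guide, has its teeth home in the thread (origin at least 4 mm below the crests; 5.5 is home), within 25 mm of the slot's middle and upright within 12 degrees; the two others stand in the rack, upright within 14 degrees and within 6 mm of its floor (((z of leaf_red in the frame of thread_top between -0.01 and -0.004 m and x of leaf_red in the frame of thread_top between -0.005 and 0.005 m and y of leaf_red in the frame of thread_top between -0.025 and 0.025 m and angle between leaf_red's own z axis and vertical below 0.21 rad and linear speed of leaf_red below 0.02 m/s and z of each of leaf_blue, leaf_yellow in the frame of rack below 0.016 m and x of leaf_blue in the frame of rack between -0.008 and 0.008 m and y of leaf_blue in the frame of rack between -0.115 and 0.115 m and angle between each of leaf_blue, leaf_yellow's own z axis and vertical below 0.25 rad and x of leaf_yellow in the frame of rack between -0.008 and 0.008 m and y of leaf_yellow in the frame of rack between -0.115 and 0.115 m) or (z of leaf_blue in the frame of thread_top between -0.01 and -0.004 m and x of leaf_blue in the frame of thread_top between -0.005 and 0.005 m and y of leaf_blue in the frame of thread_top between -0.025 and 0.025 m and angle between leaf_blue's own z axis and vertical below 0.21 rad and linear speed of leaf_blue below 0.02 m/s and z of each of leaf_red, leaf_yellow in the frame of rack below 0.016 m and x of leaf_red in the frame of rack between -0.008 and 0.008 m and y of leaf_red in the frame of rack between -0.115 and 0.115 m and angle between each of leaf_red, leaf_yellow's own z axis and vertical below 0.25 rad and x of leaf_yellow in the frame of rack between -0.008 and 0.008 m and y of leaf_yellow in the frame of rack between -0.115 and 0.115 m) or (z of leaf_yellow in the frame of thread_top between -0.01 and -0.004 m and x of leaf_yellow in the frame of thread_top between -0.005 and 0.005 m and y of leaf_yellow in the frame of thread_top between -0.025 and 0.025 m and angle between leaf_yellow's own z axis and vertical below 0.21 rad and linear speed of leaf_yellow below 0.02 m/s and z of each of leaf_red, leaf_blue in the frame of rack below 0.016 m and x of leaf_red in the frame of rack between -0.008 and 0.008 m and y of leaf_red in the frame of rack between -0.115 and 0.115 m and angle between each of leaf_red, leaf_blue's own z axis and vertical below 0.25 rad and x of leaf_blue in the frame of rack between -0.008 and 0.008 m and y of leaf_blue in the frame of rack between -0.115 and 0.115 m))); the robot touches nothing.
It fails at once if the saddle with its guide and spindle is pressed hard (contact forces on it over 50 N in all; 20 N from above stays below) (contact force between saddle and anything else above 50 N).
It fails at once if two leaves stand on the thread at once (distance between each of leaf_red, leaf_blue and thread_top below 0.05 m or distance between each of leaf_red, leaf_yellow and thread_top below 0.05 m or distance between each of leaf_blue, leaf_yellow and thread_top below 0.05 m).
It fails at once if a bystander is moved by more than 30 mm (distance of any of disc, oil, brush, pencil, loupe, core_mount, vise_knob from where it was at the start of the episode above 0.03 m).
It also fails if it takes over 72 s, if anything falls off the work surface, if the arm or the gripper's body presses on something with over 40 N, if the wrist force passes 120 N, or if a joint passes its speed limit or range.

## Working session

There is one attempt and no reset: what is moved stays moved. The work goes in short steps, Python scripts to look and compute and a tool call to move; the robot and the scene stay as the last step left them, time stands still between calls to the robot, and variables do not carry over. Pictures are saved under pics/ and viewed, at most 10 in all, crops included, and the job is handed in when it is done.

Besides the shell and the picture viewer there is one more tool, called after ">>>" as a command line: name --argument value ..., lists and objects as JSON in quotes. send_rows: Moves the arm, as the interface text tells. Shifts and turns lie within -1 to 1; 1 stands for 500 mm of shift or 30 degrees of turn. Its arguments: {"type":"object","properties":{"motion":{"type":"array"},"grip_force":{"type":"number"}},"required":["motion"]}

```bash
mkdir -p pics; cat > h.py <<'E'
import numpy as np, cv2
from workcell import env
def cam(f):
    h,w=f["frame"].shape[:2]; fl=h/2/np.tan(np.radians(f["vertical_fov"])/2)
    K=np.array([[fl,0,f["cx"]],[0,fl,f["cy"]],[0,0,1.]]); R=cv2.Rodrigues(np.array(f["rvec"],float))[0]
    return K,R,np.array(f["tvec"],float).ravel()
def px2w(f,u,v,z):
    K,R,t=cam(f); d=R.T@np.linalg.solve(K,[u,v,1.]); c=-R.T@t
    return c+d*(z-c[2])/d[2]
def w2px(f,p):
    K,R,t=cam(f); q=K@(R@np.array(p,float)+t); return q[:2]/q[2]
def save(img,name,s=1):
    cv2.imwrite("pics/"+name,cv2.resize(img[:,:,::-1],None,fx=s,fy=s,interpolation=cv2.INTER_CUBIC))
E
python3 - <<'E'
from h import *
import pickle
for n in("side","top"):
    f=env.grab_frame(n); save(f["frame"],n+"0.png",1.5); pickle.dump(f,open(n+".pkl","wb"))
    K,R,t=cam(f); print(n,-R.T@t,R[2])
print(env.state())
E
```

```text
side [ -51.57985535 -934.06375186  823.73982865] [ 0.42932946  0.71772734 -0.54821865]
top [ 238.29061321   43.08475643 1460.14730744] [ 0.20309415 -0.0086468  -0.97912103]
{'time_s': 0.1, 'qpos': array([ 7.28793853e+01,  1.83477458e+01,  8.96955591e+01, -6.95413165e-04,
        7.20429703e+01, -1.14464819e+00]), 'qvel': array([ 0.02906582, -0.09939598, -0.2616883 , -0.08781756, -0.04395457,
       -0.03595233]), 'effort': array([-1.12733760e-04, -4.13327444e+01, -2.32509917e+01,  7.29114725e-02,
        4.22746944e-02, -4.50908806e-05]), 'ee_pos': array([158.1285353 , 552.39900156, 213.23280499]), 'ee_rot': array([-1.79913729e+02, -1.06239705e-03,  1.64024248e+02]), 'force': array([ 0.04718673, -0.76215108,  0.15262295]), 'torque': array([-0.03349971, -0.0230742 , -0.00264913]), 'gripper_force': 0.0, 'gripper_width': 91.42875951016516}
```

View pics/top0.png

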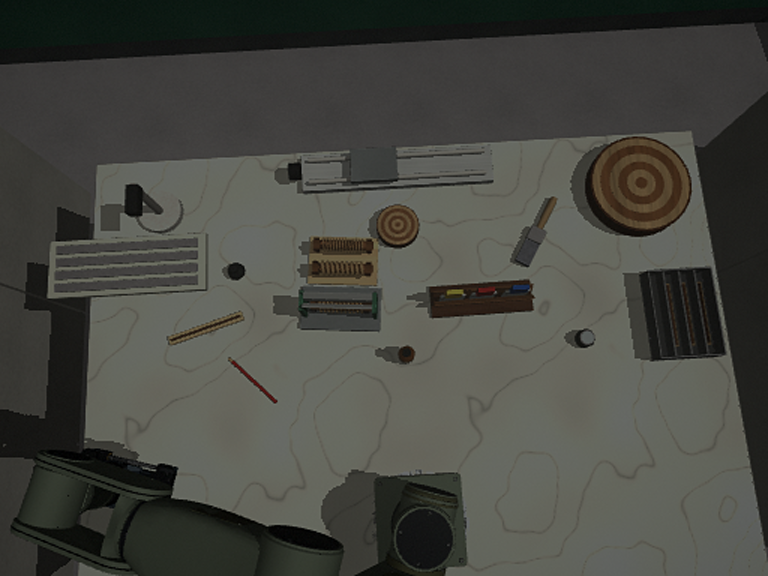

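View pics/side0.png

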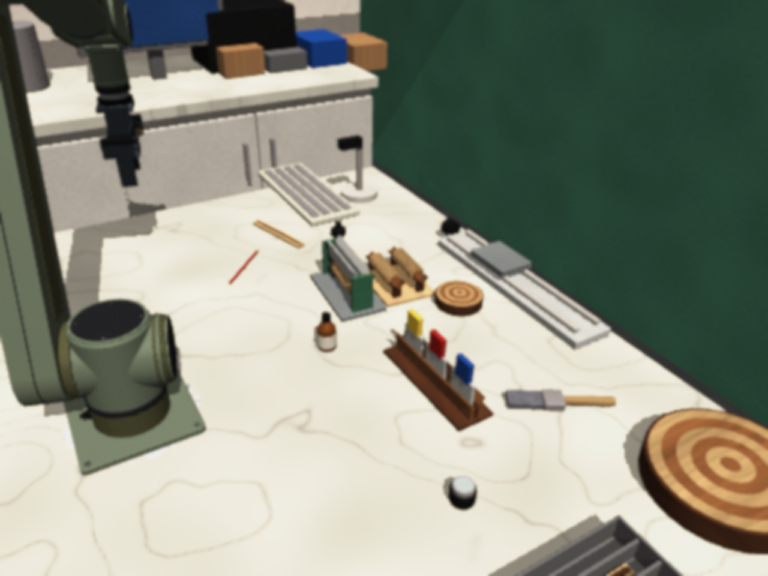

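The top view shows the saddle near (340,308) and the rack near (481,298) with leaves yellow, red, blue from left to right (pixels of the 1.5x picture). The side view confirms this. Next I enlarge the top view.

```bash
python3 - <<'E'
from h import *
import pickle
f=pickle.load(open("top.pkl","rb")); c=f["frame"][170:240,192:367]
c=np.clip(c.astype(float)*2,0,255).astype(np.uint8); save(c,"crop0.png",4.5)
E
```

```text
(no output)
```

View pics/crop0.png

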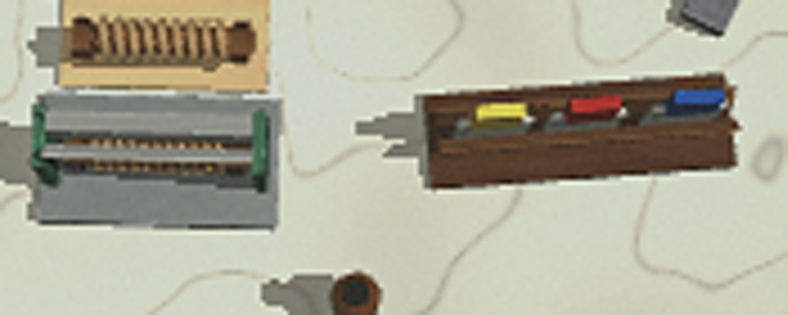

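```bash
python3 - <<'E'
from h import *
import pickle
f=pickle.load(open("top.pkl","rb"))
g=lambda a,b,z: px2w(f,(a+.5)/4.5-.5+192,(b+.5)/4.5-.5+170,z)
print("saddle z12",[g(*p,12)[:2].round(1) for p in((37,95),(281,97),(274,230),(30,222))])
print("posts top z100",[g(*p,100)[:2].round(1) for p in((38,143),(262,150))])
print("rack z10",[g(*p,10)[:2].round(1) for p in((425,95),(726,74),(735,167),(427,188))])
print("grips z115",[g(*p,115)[:2].round(1) for p in((502,109),(596,103),(698,95))])
E
```

```text
saddle z12 [array([579.1, 262.4]), array([564.9,  57.3]), array([452.4,  69.4]), array([471.3, 271.2])]
posts top z100 [array([519.6, 249.4]), array([503.3,  73.7])]
rack z10 [array([559.7, -64. ]), array([ 562.4, -319. ]), array([ 482.5, -317.9]), array([480.3, -59.9])]
grips z115 [array([ 521.6, -115.4]), array([ 521.9, -189. ]), array([ 523.4, -269.2])]
```

```bash
python3 - <<'E'
from h import *
import pickle
from scipy.optimize import least_squares
f=pickle.load(open("top.pkl","rb"))
o=lambda a,b:((a+.5)/4.5-.5+192,(b+.5)/4.5-.5+170)
M=[(55,100,12),(55,-100,12),(-55,-100,12),(-55,100,12),(0,87,100),(0,-87,100)]
P=np.array([o(*p) for p in((37,95),(281,97),(274,230),(30,222),(38,143),(262,150))])
def W(p,m):
    c,s=np.cos(p[2]),np.sin(p[2]); return (p[0]+c*m[0]-s*m[1],p[1]+s*m[0]+c*m[1],m[2])
r=least_squares(lambda p:(np.array([w2px(f,W(p,m)) for m in M])-P).ravel(),[515,163,-.08],loss="soft_l1")
p=r.x; print(p[:2],np.degrees(p[2]),r.fun.reshape(-1,2).round(2) if len(r.fun)==12 else r.fun.round(2))
f2=env.grab_frame("side")
for n,ff in(("top",f),("side",f2)):
    g=cv2.cvtColor(ff["frame"],cv2.COLOR_RGB2GRAY).astype(np.float32)
    for dx,z in((-16,50),(0,60),(12,55),(-8,59)):
        ys=np.arange(-48,48.1,.5)
        q=np.array([w2px(ff,W(p,(dx,y,z))) for y in ys],np.float32)
        s=cv2.remap(g,q[:,:1],q[:,1:],cv2.INTER_LINEAR).ravel(); s=s-np.polyval(np.polyfit(ys,s,3),ys)
        print(n,dx,z,"px/mm",(np.hypot(*(q[-1]-q[0]))/96).round(3),[(T,round(float(abs(np.mean(s*np.exp(2j*np.pi*ys/T)))),2)) for T in(7,8,9,10,11,12,13)])
b=np.clip(f["frame"].astype(float)*2,0,255).astype(np.uint8)
save(b[192:218,196:258],"thr.png",12)
E
```

```text
[515.05555666 163.71346066] -4.973120177048951 [[ 1.01  0.08]
 [-0.49  0.98]
 [ 0.15  0.21]
 [ 0.85  0.59]
 [-0.31 -0.82]
 [-1.01 -1.11]]
top -16 50 px/mm 0.273 [(7, 0.07), (8, 0.1), (9, 0.21), (10, 0.45), (11, 0.68), (12, 0.5), (13, 0.48)]
top 0 60 px/mm 0.274 [(7, 0.02), (8, 0.06), (9, 0.04), (10, 0.02), (11, 0.07), (12, 0.04), (13, 0.07)]
top 12 55 px/mm 0.273 [(7, 0.2), (8, 0.16), (9, 0.05), (10, 0.95), (11, 0.05), (12, 0.23), (13, 0.25)]
top -8 59 px/mm 0.275 [(7, 0.17), (8, 0.4), (9, 0.21), (10, 1.66), (11, 0.2), (12, 0.33), (13, 0.42)]
side -16 50 px/mm 0.182 [(7, 0.05), (8, 0.11), (9, 0.29), (10, 0.29), (11, 0.19), (12, 0.08), (13, 0.41)]
side 0 60 px/mm 0.182 [(7, 0.07), (8, 0.12), (9, 0.2), (10, 0.13), (11, 0.1), (12, 0.1), (13, 0.23)]
side 12 55 px/mm 0.182 [(7, 0.23), (8, 0.27), (9, 0.29), (10, 0.24), (11, 0.22), (12, 0.16), (13, 0.25)]
side -8 59 px/mm 0.182 [(7, 0.08), (8, 0.07), (9, 0.14), (10, 0.04), (11, 0.1), (12, 0.08), (13, 0.15)]
```

View pics/thr.png

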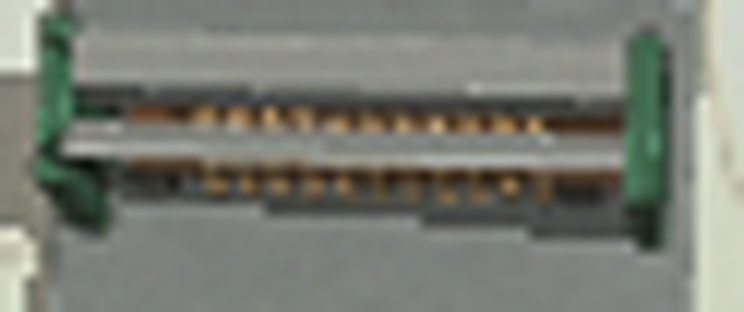

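The crop shows crests at x = 202, 238, 275, 305, 340 … 538 in the 12x picture, about 33.5 px apart. That is roughly 10 mm pitch. Next I check the slot position and the crest phase.

```bash
python3 - <<'E'
from h import *
import pickle
f=pickle.load(open("top.pkl","rb"))
p=(515,163.7,np.radians(-4.97))
def W(p,m):
    c,s=np.cos(p[2]),np.sin(p[2]); return (p[0]+c*m[0]-s*m[1],p[1]+s*m[0]+c*m[1],m[2])
pic=lambda m:((w2px(f,W(p,m))-[196,192]+.5)*12-.5).round(0)
for n,m in dict(nearlip=(-16,0,110),farlip=(16,0,110),nearin=(-5.5,0,97),farin=(5.5,0,97),farinb=(5.5,0,67),postL=(0,82,100),postR=(0,-82,100),postLb=(0,82,12),postRb=(0,-82,12),rodLnear=(-18,0,45),thr=(0,0,63)).items(): print(n,pic(m))
g=cv2.cvtColor(f["frame"],cv2.COLOR_RGB2GRAY).astype(np.float32); ys=np.arange(-48,48.1,.5)
for dx,z in((-8,59),(8,61),(12,55),(-12,55),(4,62.5)):
    q=np.array([w2px(f,W(p,(dx,y,z))) for y in ys],np.float32)
    s=cv2.remap(g,q[:,:1],q[:,1:],cv2.INTER_LINEAR).ravel(); s=s-np.polyval(np.polyfit(ys,s,3),ys)
    a=np.mean(s*np.exp(-2j*np.pi*ys/10)); print(dx,abs(a).round(2),"crest y mod10",(-np.angle(a)/2/np.pi*10%10).round(2))
E
```

```text
nearlip [339. 163.]
farlip [344.  56.]
nearin [345. 136.]
farin [347. 100.]
farinb [356. 119.]
postL [ 67. 109.]
postR [623. 123.]
postLb [111. 164.]
postRb [633. 177.]
rodLnear [359. 209.]
thr [357. 140.]
-8 1.7 crest y mod10 4.49
8 4.16 crest y mod10 6.76
12 1.01 crest y mod10 7.9
-12 2.72 crest y mod10 4.3
4 4.42 crest y mod10 6.05
```

>>> send_rows --motion '[{"rz":0.3525,"gripper":-1},{"rz":0.3525,"gripper":-1},{"rz":0.3525,"gripper":-1},{"rz":0.3525,"gripper":-1},{"rz":0.3525,"gripper":-1},{"rz":0.3525,"gripper":-1},{"rz":0.3525,"gripper":-1}]' --grip_force 12

```text
invalid input at $.motion[0]: expected keys tx, ty, tz, rx, ry, rz, gripper
```

>>> send_rows --motion '[{"tx":-0.111,"ty":0.0605},{"tx":-0.111,"ty":0.0605},{"tx":-0.111,"ty":0.0605},{"tx":-0.111,"ty":0.0605},{"tx":-0.111,"ty":0.0605},{"tx":-0.111,"ty":0.0605},{"tx":-0.111,"ty":0.0605},{"tx":-0.111,"ty":0.0605},{"tx":-0.111,"ty":0.0605},{"tx":-0.111,"ty":0.0605},{"tx":-0.111,"ty":0.0605},{"tx":-0.111,"ty":0.0605}]'

```text
invalid input at $.motion[0]: expected keys tx, ty, tz, rx, ry, rz, gripper
```

>>> send_rows --motion '[{"tx":0,"ty":0,"tz":0,"rx":0,"ry":0,"rz":0.3525,"gripper":-1},{"tx":0,"ty":0,"tz":0,"rx":0,"ry":0,"rz":0.3525,"gripper":-1},{"tx":0,"ty":0,"tz":0,"rx":0,"ry":0,"rz":0.3525,"gripper":-1},{"tx":0,"ty":0,"tz":0,"rx":0,"ry":0,"rz":0.3525,"gripper":-1},{"tx":0,"ty":0,"tz":0,"rx":0,"ry":0,"rz":0.3525,"gripper":-1},{"tx":0,"ty":0,"tz":0,"rx":0,"ry":0,"rz":0.3525,"gripper":-1},{"tx":0,"ty":0,"tz":0,"rx":0,"ry":0,"rz":0.3525,"gripper":-1}]' --grip_force 12

```text
time_s: 1.02
ee_pos: [158.2, 552.6, 213.6]
ee_rot: [-180.0, 0.0, 89.7]
force: [-0.7, -0.7, 0.0]
gripper_width: 91.1
gripper_force: 0.0
```

>>> send_rows --motion '[{"tx":-0.109,"ty":0.06,"tz":0,"rx":0,"ry":0,"rz":0,"gripper":-1},{"tx":-0.109,"ty":0.06,"tz":0,"rx":0,"ry":0,"rz":0,"gripper":-1},{"tx":-0.109,"ty":0.06,"tz":0,"rx":0,"ry":0,"rz":0,"gripper":-1},{"tx":-0.109,"ty":0.06,"tz":0,"rx":0,"ry":0,"rz":0,"gripper":-1},{"tx":-0.109,"ty":0.06,"tz":0,"rx":0,"ry":0,"rz":0,"gripper":-1},{"tx":-0.109,"ty":0.06,"tz":0,"rx":0,"ry":0,"rz":0,"gripper":-1},{"tx":-0.109,"ty":0.06,"tz":0,"rx":0,"ry":0,"rz":0,"gripper":-1},{"tx":-0.109,"ty":0.06,"tz":0,"rx":0,"ry":0,"rz":0,"gripper":-1},{"tx":-0.109,"ty":0.06,"tz":0,"rx":0,"ry":0,"rz":0,"gripper":-1},{"tx":-0.109,"ty":0.06,"tz":0,"rx":0,"ry":0,"rz":0,"gripper":-1},{"tx":-0.109,"ty":0.06,"tz":0,"rx":0,"ry":0,"rz":0,"gripper":-1},{"tx":-0.109,"ty":0.06,"tz":0,"rx":0,"ry":0,"rz":0,"gripper":-1}]'

```text
time_s: 2.52
ee_pos: [518.9, -103.1, 213.8]
ee_rot: [180.0, -0.0, 90.0]
force: [-0.3, 0.7, 0.0]
gripper_width: 91.3
gripper_force: 0.0
```

>>> send_rows --motion '[{"tx":-0.024,"ty":0.006,"tz":0.05,"rx":0,"ry":0,"rz":0,"gripper":-1},{"tx":0,"ty":0,"tz":0.1,"rx":0,"ry":0,"rz":0,"gripper":-1},{"tx":0,"ty":0,"tz":0.1,"rx":0,"ry":0,"rz":0,"gripper":-1},{"tx":0,"ty":0,"tz":0.026,"rx":0,"ry":0,"rz":0,"gripper":-1},{"tx":0,"ty":0,"tz":0,"rx":0,"ry":0,"rz":0,"gripper":1},{"tx":0,"ty":0,"tz":0,"rx":0,"ry":0,"rz":0,"gripper":1},{"tx":0,"ty":0,"tz":0,"rx":0,"ry":0,"rz":0,"gripper":1},{"tx":0,"ty":0,"tz":0,"rx":0,"ry":0,"rz":0,"gripper":1},{"tx":0,"ty":0,"tz":0,"rx":0,"ry":0,"rz":0,"gripper":1},{"tx":0,"ty":0,"tz":0,"rx":0,"ry":0,"rz":0,"gripper":1}]' --grip_force 12

```text
time_s: 3.78
ee_pos: [521.3, -113.2, 76.1]
ee_rot: [180.0, -0.0, 90.0]
force: [0.3, -0.6, -0.8]
gripper_width: 34.1
gripper_force: 0.0
```

>>> send_rows --motion '[{"tx":0,"ty":0,"tz":0,"rx":0,"ry":0,"rz":0,"gripper":1},{"tx":0,"ty":0,"tz":0,"rx":0,"ry":0,"rz":0,"gripper":1},{"tx":0,"ty":0,"tz":0,"rx":0,"ry":0,"rz":0,"gripper":1},{"tx":0,"ty":0,"tz":0,"rx":0,"ry":0,"rz":0,"gripper":1}]'

```text
time_s: 4.28
ee_pos: [521.2, -113.2, 75.9]
ee_rot: [-180.0, -0.0, 90.0]
force: [-0.6, -0.4, -1.4]
gripper_width: 12.0
gripper_force: 12.0
```

>>> send_rows --motion '[{"tx":0,"ty":0,"tz":-0.05,"rx":0,"ry":0,"rz":0,"gripper":1},{"tx":0,"ty":0,"tz":-0.1,"rx":0,"ry":0,"rz":0,"gripper":1},{"tx":0,"ty":0,"tz":-0.1,"rx":0,"ry":0,"rz":0,"gripper":1},{"tx":0.09,"ty":0,"tz":-0.01,"rx":0,"ry":0,"rz":0,"gripper":1},{"tx":0.11,"ty":-0.005,"tz":0,"rx":0,"ry":0,"rz":0,"gripper":1},{"tx":0.11,"ty":0,"tz":0,"rx":0,"ry":0,"rz":0,"gripper":1},{"tx":0.11,"ty":0,"tz":0,"rx":0,"ry":0,"rz":0,"gripper":1},{"tx":0.09,"ty":0,"tz":0,"rx":0,"ry":0,"rz":0,"gripper":1},{"tx":0.045,"ty":0,"tz":0,"rx":0,"ry":0,"rz":0,"gripper":1},{"tx":0,"ty":0,"tz":0,"rx":0,"ry":0,"rz":0.167,"gripper":1},{"tx":0,"ty":0,"tz":0,"rx":0,"ry":0,"rz":0,"gripper":1}]'

```text
time_s: 5.65
ee_pos: [518.5, 164.6, 205.6]
ee_rot: [-180.0, 0.0, 85.1]
force: [-0.1, -0.4, -1.0]
gripper_width: 11.6
gripper_force: 12.0
```

```bash
python3 - <<'E'
from h import *
f=env.grab_frame("top"); g=env.grab_frame("side")
s=env.state(); print(s["ee_pos"],s["ee_rot"])
b=np.clip(f["frame"][170:240,180:280].astype(float)*2,0,255).astype(np.uint8)
a=cv2.resize(b,None,fx=4,fy=4,interpolation=cv2.INTER_CUBIC)
c=cv2.resize(g["frame"][130:230,190:290],None,fx=3.9,fy=3.9,interpolation=cv2.INTER_CUBIC)
o=np.zeros((390,790,3),np.uint8); o[:280,:400]=a; o[:,400:]=c[:390,:390]; save(o,"hover1.png")
E
```

```text
[518.60407824 164.10950128 205.78705153] [-1.79978510e+02  5.60947651e-03  8.50516644e+01]
```

View pics/hover1.png

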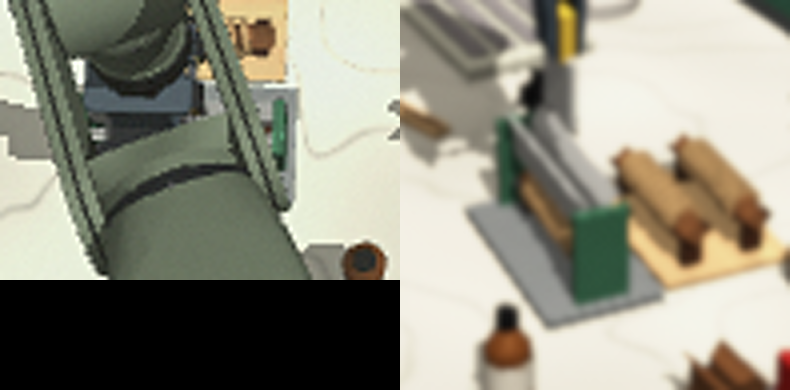

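The side view shows the yellow leaf hanging just over the far half of the guide, with its bottom near (560,130). The near end of the guide mouth is at about (600,203). I check that against my saddle estimate.

```bash
python3 - <<'E'
from h import *
import pickle
f=pickle.load(open("side.pkl","rb"))
o=lambda a,b:(190+(a-400+.5)/3.9-.5,130+(b+.5)/3.9-.5)
for n,a,b,z in(("nearlip end",578,212,110),("farlip end",627,200,110),("post top-left",573,213,100),("post top right",628,207,100),("leafbottom",560,130,140)): print(n,px2w(f,*o(a,b),z).round(1))
inv=lambda p:(w2px(f,p)-[190,130]+.5)*3.9+[400,0]
for p in((511.4,80.3,110),(495.4,81.7,110),(527.3,78.9,110),(518.5,162,110),(525.5,243,110),(518.6,164,140)): print(p,inv(p).round(0))
E
```

```text
nearlip end [484.5  69.2 110. ]
farlip end [528.3  66.3 110. ]
post top-left [487.7  83.9 100. ]
post top right [531.7  70.4 100. ]
leafbottom [509.9 147.9 140. ]
(511.4, 80.3, 110) [601. 198.]
(495.4, 81.7, 110) [583. 202.]
(527.3, 78.9, 110) [619. 194.]
(518.5, 162, 110) [562. 152.]
(525.5, 243, 110) [527. 110.]
(518.6, 164, 140) [561. 120.]
```

>>> send_rows --motion '[{"tx":0,"ty":0,"tz":0.05,"rx":0,"ry":0,"rz":0,"gripper":1},{"tx":0,"ty":0,"tz":0.014,"rx":0,"ry":0,"rz":0,"gripper":1},{"tx":0,"ty":0,"tz":0.01,"rx":0,"ry":0,"rz":0,"gripper":1},{"tx":0,"ty":0,"tz":0.006,"rx":0,"ry":0,"rz":0,"gripper":1},{"tx":0,"ty":0,"tz":0,"rx":0,"ry":0,"rz":0,"gripper":1}]'

```text
time_s: 6.38
ee_pos: [518.9, 164.3, 166.2]
ee_rot: [180.0, -0.0, 85.0]
force: [0.1, -0.1, -1.3]
gripper_width: 11.7
gripper_force: 12.0
```

>>> send_rows --motion '[{"tx":0,"ty":0,"tz":0.008,"rx":0,"ry":0,"rz":0,"gripper":1},{"tx":0,"ty":0,"tz":0.008,"rx":0,"ry":0,"rz":0,"gripper":1},{"tx":0,"ty":0,"tz":0,"rx":0,"ry":0,"rz":0,"gripper":1}]'

```text
time_s: 6.75
ee_pos: [518.5, 164.2, 157.5]
ee_rot: [-180.0, 0.0, 85.0]
force: [0.0, -0.3, -1.1]
gripper_width: 11.8
gripper_force: 12.0
```

Clear inside the slot; on down to just above the crests (contact expected at TCP z≈129).

>>> send_rows --motion '[{"tx":0,"ty":0,"tz":0.016,"rx":0,"ry":0,"rz":0,"gripper":1},{"tx":0,"ty":0,"tz":0.016,"rx":0,"ry":0,"rz":0,"gripper":1},{"tx":0,"ty":0,"tz":0.016,"rx":0,"ry":0,"rz":0,"gripper":1},{"tx":0,"ty":0,"tz":0,"rx":0,"ry":0,"rz":0,"gripper":1}]'

```text
time_s: 7.25
ee_pos: [518.2, 164.2, 133.0]
ee_rot: [-179.9, 0.0, 85.0]
force: [-0.5, -0.0, -1.4]
gripper_width: 12.2
gripper_force: 12.0
```

>>> send_rows --motion '[{"tx":0,"ty":0,"tz":0.004,"rx":0,"ry":0,"rz":0,"gripper":1},{"tx":0,"ty":0,"tz":0.003,"rx":0,"ry":0,"rz":0,"gripper":1},{"tx":0,"ty":0,"tz":0.002,"rx":0,"ry":0,"rz":0,"gripper":1},{"tx":0,"ty":0,"tz":0,"rx":0,"ry":0,"rz":0,"gripper":1}]'

```text
time_s: 7.75
ee_pos: [518.8, 164.3, 129.5]
ee_rot: [180.0, -0.0, 85.0]
force: [1.0, -0.3, -1.4]
gripper_width: 11.4
gripper_force: 12.0
```

>>> send_rows --motion '[{"tx":0,"ty":0,"tz":0.002,"rx":0,"ry":0,"rz":0,"gripper":1},{"tx":0,"ty":0,"tz":0.002,"rx":0,"ry":0,"rz":0,"gripper":1},{"tx":0,"ty":0,"tz":0,"rx":0,"ry":0,"rz":0,"gripper":1}]'

```text
time_s: 8.12
ee_pos: [519.0, 164.4, 128.6]
ee_rot: [179.9, -0.0, 85.0]
force: [-1.2, -0.4, 6.4]
gripper_width: 11.8
gripper_force: 12.0
```

>>> send_rows --motion '[{"tx":0,"ty":0,"tz":-0.007,"rx":0,"ry":0,"rz":0,"gripper":1},{"tx":0.004,"ty":0,"tz":0,"rx":0,"ry":0,"rz":0,"gripper":1},{"tx":0,"ty":0,"tz":0.007,"rx":0,"ry":0,"rz":0,"gripper":1},{"tx":0,"ty":0,"tz":0,"rx":0,"ry":0,"rz":0,"gripper":1}]'

```text
time_s: 8.62
ee_pos: [519.3, 166.5, 128.4]
ee_rot: [179.9, -0.0, 85.0]
force: [-1.2, -0.2, 5.9]
gripper_width: 12.0
gripper_force: 12.0
```

>>> send_rows --motion '[{"tx":0,"ty":0,"tz":-0.007,"rx":0,"ry":0,"rz":0,"gripper":1},{"tx":0.004,"ty":0,"tz":0,"rx":0,"ry":0,"rz":0,"gripper":1},{"tx":0,"ty":0,"tz":0.007,"rx":0,"ry":0,"rz":0,"gripper":1},{"tx":0,"ty":0,"tz":0,"rx":0,"ry":0,"rz":0,"gripper":1}]'

```text
time_s: 9.12
ee_pos: [519.4, 168.5, 128.2]
ee_rot: [180.0, -0.0, 85.0]
force: [-1.0, -0.3, 5.1]
gripper_width: 12.1
gripper_force: 12.0
```

>>> send_rows --motion '[{"tx":0,"ty":0,"tz":-0.007,"rx":0,"ry":0,"rz":0,"gripper":1},{"tx":-0.012,"ty":0,"tz":0,"rx":0,"ry":0,"rz":0,"gripper":1},{"tx":0,"ty":0,"tz":0.007,"rx":0,"ry":0,"rz":0,"gripper":1},{"tx":0,"ty":0,"tz":0,"rx":0,"ry":0,"rz":0,"gripper":1}]'

```text
time_s: 9.62
ee_pos: [518.6, 162.2, 128.0]
ee_rot: [180.0, -0.0, 85.0]
force: [-1.1, -0.3, 5.1]
gripper_width: 11.9
gripper_force: 12.0
```

>>> send_rows --motion '[{"tx":0,"ty":0,"tz":-0.007,"rx":0,"ry":0,"rz":0,"gripper":1},{"tx":-0.004,"ty":0,"tz":0,"rx":0,"ry":0,"rz":0,"gripper":1},{"tx":0,"ty":0,"tz":0.007,"rx":0,"ry":0,"rz":0,"gripper":1},{"tx":0,"ty":0,"tz":0,"rx":0,"ry":0,"rz":0,"gripper":1}]'

```text
time_s: 10.12
ee_pos: [518.6, 160.2, 128.0]
ee_rot: [180.0, -0.0, 85.0]
force: [-1.0, -1.2, 4.9]
gripper_width: 12.3
gripper_force: 12.0
```

Five presses at 2 mm spacing cover a full pitch. All stopped at crest level, with about 6 N of pressing, so yellow does not mesh. It goes back to its pocket.

>>> send_rows --motion '[{"tx":0,"ty":0,"tz":-0.056,"rx":0,"ry":0,"rz":0,"gripper":1},{"tx":0,"ty":0,"tz":-0.1,"rx":0,"ry":0,"rz":0,"gripper":1},{"tx":0,"ty":0,"tz":0,"rx":0,"ry":0,"rz":-0.167,"gripper":1},{"tx":-0.09,"ty":0.005,"tz":0,"rx":0,"ry":0,"rz":0,"gripper":1},{"tx":-0.11,"ty":0,"tz":0,"rx":0,"ry":0,"rz":0,"gripper":1},{"tx":-0.11,"ty":0,"tz":0,"rx":0,"ry":0,"rz":0,"gripper":1},{"tx":-0.11,"ty":0,"tz":0,"rx":0,"ry":0,"rz":0,"gripper":1},{"tx":-0.09,"ty":0,"tz":0,"rx":0,"ry":0,"rz":0,"gripper":1},{"tx":-0.037,"ty":0,"tz":0,"rx":0,"ry":0,"rz":0,"gripper":1},{"tx":0,"ty":0,"tz":0.08,"rx":0,"ry":0,"rz":0,"gripper":1},{"tx":0,"ty":0,"tz":0.06,"rx":0,"ry":0,"rz":0,"gripper":1},{"tx":0,"ty":0,"tz":0,"rx":0,"ry":0,"rz":0,"gripper":1}]'

```text
time_s: 11.62
ee_pos: [519.1, -112.1, 133.1]
ee_rot: [-179.7, -0.1, 90.0]
force: [-0.1, -0.6, -1.8]
gripper_width: 12.2
gripper_force: 12.0
```

>>> send_rows --motion '[{"tx":-0.002,"ty":0.003,"tz":0.02,"rx":0,"ry":0,"rz":0,"gripper":1},{"tx":0,"ty":0,"tz":0.02,"rx":0,"ry":0,"rz":0,"gripper":1},{"tx":0,"ty":0,"tz":0.016,"rx":0,"ry":0,"rz":0,"gripper":1},{"tx":0,"ty":0,"tz":0.016,"rx":0,"ry":0,"rz":0,"gripper":1},{"tx":0,"ty":0,"tz":0,"rx":0,"ry":0,"rz":0,"gripper":1}]'

```text
time_s: 12.25
ee_pos: [522.0, -114.0, 98.8]
ee_rot: [-179.9, -0.0, 90.0]
force: [-0.1, 0.2, -0.9]
gripper_width: 11.9
gripper_force: 12.0
```

>>> send_rows --motion '[{"tx":0,"ty":0,"tz":0.02,"rx":0,"ry":0,"rz":0,"gripper":1},{"tx":0,"ty":0,"tz":0.016,"rx":0,"ry":0,"rz":0,"gripper":1},{"tx":0,"ty":0,"tz":0.005,"rx":0,"ry":0,"rz":0,"gripper":1},{"tx":0,"ty":0,"tz":0,"rx":0,"ry":0,"rz":0,"gripper":1}]'

```text
time_s: 12.75
ee_pos: [522.4, -114.1, 78.7]
ee_rot: [-180.0, -0.0, 90.0]
force: [-1.0, -0.6, -1.2]
gripper_width: 12.3
gripper_force: 12.0
```

>>> send_rows --motion '[{"tx":0,"ty":0,"tz":0.003,"rx":0,"ry":0,"rz":0,"gripper":1},{"tx":0,"ty":0,"tz":0,"rx":0,"ry":0,"rz":0,"gripper":0},{"tx":0,"ty":0,"tz":0,"rx":0,"ry":0,"rz":0,"gripper":0},{"tx":0,"ty":0,"tz":0,"rx":0,"ry":0,"rz":0,"gripper":0},{"tx":0,"ty":0,"tz":0,"rx":0,"ry":0,"rz":0,"gripper":0},{"tx":0,"ty":0,"tz":-0.06,"rx":0,"ry":0,"rz":0,"gripper":0},{"tx":0,"ty":0,"tz":-0.08,"rx":0,"ry":0,"rz":0,"gripper":0},{"tx":-0.09,"ty":0,"tz":0,"rx":0,"ry":0,"rz":0,"gripper":0},{"tx":-0.063,"ty":0,"tz":0,"rx":0,"ry":0,"rz":0,"gripper":0},{"tx":0,"ty":0,"tz":0,"rx":0,"ry":0,"rz":0,"gripper":0}]'

```text
time_s: 14.0
ee_pos: [522.4, -192.2, 147.4]
ee_rot: [180.0, 0.0, 89.8]
force: [-0.1, -0.4, -0.5]
gripper_width: 45.7
gripper_force: 0.0
```

>>> send_rows --motion '[{"tx":0.002,"ty":0,"tz":0.06,"rx":0,"ry":0,"rz":0,"gripper":0},{"tx":0,"ty":0,"tz":0.06,"rx":0,"ry":0,"rz":0,"gripper":0},{"tx":0,"ty":0,"tz":0.022,"rx":0,"ry":0,"rz":0,"gripper":0},{"tx":0,"ty":0,"tz":0,"rx":0,"ry":0,"rz":0,"gripper":1},{"tx":0,"ty":0,"tz":0,"rx":0,"ry":0,"rz":0,"gripper":1},{"tx":0,"ty":0,"tz":0,"rx":0,"ry":0,"rz":0,"gripper":1},{"tx":0,"ty":0,"tz":0,"rx":0,"ry":0,"rz":0,"gripper":1},{"tx":0,"ty":0,"tz":0,"rx":0,"ry":0,"rz":0,"gripper":1},{"tx":0,"ty":0,"tz":0,"rx":0,"ry":0,"rz":0,"gripper":1}]'

```text
time_s: 15.12
ee_pos: [522.9, -189.8, 77.2]
ee_rot: [179.9, 0.0, 90.0]
force: [-1.2, 0.5, 5.9]
gripper_width: 12.3
gripper_force: 12.0
```

>>> send_rows --motion '[{"tx":0,"ty":0,"tz":-0.05,"rx":0,"ry":0,"rz":0,"gripper":1},{"tx":0,"ty":0,"tz":-0.1,"rx":0,"ry":0,"rz":0,"gripper":1},{"tx":0,"ty":0,"tz":-0.11,"rx":0,"ry":0,"rz":0,"gripper":1},{"tx":0.08,"ty":0,"tz":0,"rx":0,"ry":0,"rz":0,"gripper":1},{"tx":0.12,"ty":-0.008,"tz":0,"rx":0,"ry":0,"rz":0,"gripper":1},{"tx":0.12,"ty":0,"tz":0,"rx":0,"ry":0,"rz":0,"gripper":1},{"tx":0.12,"ty":0,"tz":0,"rx":0,"ry":0,"rz":0,"gripper":1},{"tx":0.12,"ty":0,"tz":0,"rx":0,"ry":0,"rz":0,"gripper":1},{"tx":0.1,"ty":0,"tz":0,"rx":0,"ry":0,"rz":0,"gripper":1},{"tx":0.048,"ty":0,"tz":0,"rx":0,"ry":0,"rz":0,"gripper":1},{"tx":0,"ty":0,"tz":0,"rx":0,"ry":0,"rz":0.167,"gripper":1},{"tx":0,"ty":0,"tz":0,"rx":0,"ry":0,"rz":0,"gripper":1}]'

```text
time_s: 16.62
ee_pos: [518.0, 164.5, 205.8]
ee_rot: [-179.9, 0.0, 85.1]
force: [0.4, -0.2, -1.4]
gripper_width: 12.0
gripper_force: 12.0
```

```bash
python3 - <<'E'
from h import *
g=env.grab_frame("side")
s=env.state(); print(s["ee_pos"],s["ee_rot"],s["force"])
c=np.hstack([cv2.resize(g["frame"][120:220,190:290],(395,395),interpolation=cv2.INTER_CUBIC),cv2.resize(g["frame"][195:295,250:350],(395,395),interpolation=cv2.INTER_CUBIC)]); save(c,"hover2.png")
E
```

```text
[518.05289563 164.17431678 205.896204  ] [-1.79938189e+02  2.91012931e-02  8.50791772e+01] [-0.25138565 -1.01109798 -1.56921072]
```

View pics/hover2.png

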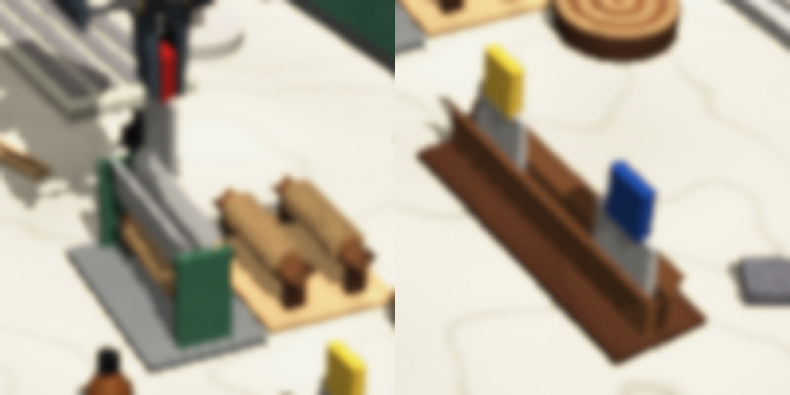

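Yellow stands in its pocket, with its grip at (503,80) in the right half. The red leaf hangs over the slot at (165,70). I lower it.

>>> send_rows --motion '[{"tx":0,"ty":0.001,"tz":0.05,"rx":0,"ry":0,"rz":0,"gripper":1},{"tx":0,"ty":0,"tz":0.016,"rx":0,"ry":0,"rz":0,"gripper":1},{"tx":0,"ty":0,"tz":0.016,"rx":0,"ry":0,"rz":0,"gripper":1},{"tx":0,"ty":0,"tz":0.016,"rx":0,"ry":0,"rz":0,"gripper":1},{"tx":0,"ty":0,"tz":0,"rx":0,"ry":0,"rz":0,"gripper":1}]'

```text
time_s: 17.3
ee_pos: [518.7, 164.2, 157.1]
ee_rot: [-180.0, 0.0, 85.0]
force: [-0.6, 0.7, -0.5]
gripper_width: 11.8
gripper_force: 12.0
```

>>> send_rows --motion '[{"tx":0,"ty":0,"tz":0.016,"rx":0,"ry":0,"rz":0,"gripper":1},{"tx":0,"ty":0,"tz":0.016,"rx":0,"ry":0,"rz":0,"gripper":1},{"tx":0,"ty":0,"tz":0.012,"rx":0,"ry":0,"rz":0,"gripper":1},{"tx":0,"ty":0,"tz":0.004,"rx":0,"ry":0,"rz":0,"gripper":1},{"tx":0,"ty":0,"tz":0.002,"rx":0,"ry":0,"rz":0,"gripper":1},{"tx":0,"ty":0,"tz":0,"rx":0,"ry":0,"rz":0,"gripper":1}]'

```text
time_s: 18.05
ee_pos: [519.0, 164.3, 132.6]
ee_rot: [180.0, -0.0, 85.0]
force: [-0.6, -0.2, -0.9]
gripper_width: 11.6
gripper_force: 12.0
```

>>> send_rows --motion '[{"tx":0,"ty":0,"tz":0.003,"rx":0,"ry":0,"rz":0,"gripper":1},{"tx":0,"ty":0,"tz":0.003,"rx":0,"ry":0,"rz":0,"gripper":1},{"tx":0,"ty":0,"tz":0.002,"rx":0,"ry":0,"rz":0,"gripper":1},{"tx":0,"ty":0,"tz":0,"rx":0,"ry":0,"rz":0,"gripper":1}]'

```text
time_s: 18.55
ee_pos: [519.1, 164.3, 130.0]
ee_rot: [179.9, -0.0, 85.0]
force: [-1.8, -0.6, 7.5]
gripper_width: 11.9
gripper_force: 12.0
```

>>> send_rows --motion '[{"tx":0,"ty":0,"tz":-0.007,"rx":0,"ry":0,"rz":0,"gripper":1},{"tx":0.004,"ty":0,"tz":0,"rx":0,"ry":0,"rz":0,"gripper":1},{"tx":0,"ty":0,"tz":0.007,"rx":0,"ry":0,"rz":0,"gripper":1},{"tx":0,"ty":0,"tz":0,"rx":0,"ry":0,"rz":0,"gripper":1}]'

```text
time_s: 19.05
ee_pos: [519.6, 166.7, 129.7]
ee_rot: [179.9, -0.1, 85.0]
force: [-1.3, 0.5, 8.0]
gripper_width: 11.8
gripper_force: 12.0
```

>>> send_rows --motion '[{"tx":0,"ty":0,"tz":-0.007,"rx":0,"ry":0,"rz":0,"gripper":1},{"tx":-0.008,"ty":0,"tz":0,"rx":0,"ry":0,"rz":0,"gripper":1},{"tx":0,"ty":0,"tz":0.007,"rx":0,"ry":0,"rz":0,"gripper":1},{"tx":0,"ty":0,"tz":0,"rx":0,"ry":0,"rz":0,"gripper":1}]'

```text
time_s: 19.55
ee_pos: [518.8, 162.0, 129.4]
ee_rot: [180.0, 0.0, 85.0]
force: [-1.6, -1.8, 8.2]
gripper_width: 12.3
gripper_force: 12.0
```

>>> send_rows --motion '[{"tx":0,"ty":0,"tz":-0.007,"rx":0,"ry":0,"rz":0,"gripper":1},{"tx":-0.004,"ty":0,"tz":0,"rx":0,"ry":0,"rz":0,"gripper":1},{"tx":0,"ty":0,"tz":0.007,"rx":0,"ry":0,"rz":0,"gripper":1},{"tx":0,"ty":0,"tz":0,"rx":0,"ry":0,"rz":0,"gripper":1}]'

```text
time_s: 20.05
ee_pos: [518.7, 160.2, 129.2]
ee_rot: [180.0, -0.0, 85.0]
force: [-1.5, -1.3, 6.4]
gripper_width: 11.8
gripper_force: 12.0
```

>>> send_rows --motion '[{"tx":0,"ty":0,"tz":-0.007,"rx":0,"ry":0,"rz":0,"gripper":1},{"tx":0.016,"ty":0,"tz":0,"rx":0,"ry":0,"rz":0,"gripper":1},{"tx":0,"ty":0,"tz":0.007,"rx":0,"ry":0,"rz":0,"gripper":1},{"tx":0,"ty":0,"tz":0,"rx":0,"ry":0,"rz":0,"gripper":1}]'

```text
time_s: 20.55
ee_pos: [519.7, 169.1, 129.1]
ee_rot: [179.9, -0.1, 85.0]
force: [-0.6, 1.3, 5.1]
gripper_width: 12.2
gripper_force: 12.0
```

Red does not mesh either at five positions. Back to the middle pocket.

>>> send_rows --motion '[{"tx":0,"ty":0,"tz":-0.056,"rx":0,"ry":0,"rz":0,"gripper":1},{"tx":0,"ty":0,"tz":-0.1,"rx":0,"ry":0,"rz":0,"gripper":1},{"tx":0,"ty":0,"tz":0,"rx":0,"ry":0,"rz":-0.167,"gripper":1},{"tx":-0.08,"ty":0.006,"tz":0,"rx":0,"ry":0,"rz":0,"gripper":1},{"tx":-0.12,"ty":0,"tz":0,"rx":0,"ry":0,"rz":0,"gripper":1},{"tx":-0.12,"ty":0,"tz":0,"rx":0,"ry":0,"rz":0,"gripper":1},{"tx":-0.12,"ty":0,"tz":0,"rx":0,"ry":0,"rz":0,"gripper":1},{"tx":-0.12,"ty":0,"tz":0,"rx":0,"ry":0,"rz":0,"gripper":1},{"tx":-0.1,"ty":0,"tz":0,"rx":0,"ry":0,"rz":0,"gripper":1},{"tx":-0.057,"ty":0,"tz":0.02,"rx":0,"ry":0,"rz":0,"gripper":1},{"tx":0,"ty":0,"tz":0.08,"rx":0,"ry":0,"rz":0,"gripper":1},{"tx":0,"ty":0,"tz":0.04,"rx":0,"ry":0,"rz":0,"gripper":1}]'

```text
time_s: 22.05
ee_pos: [520.9, -190.2, 133.8]
ee_rot: [-179.8, -0.1, 89.9]
force: [-0.2, 0.7, -1.5]
gripper_width: 11.9
gripper_force: 12.0
```

>>> send_rows --motion '[{"tx":0,"ty":0,"tz":0,"rx":0,"ry":0,"rz":0,"gripper":1}]'

```text
time_s: 22.18
ee_pos: [520.9, -189.7, 134.3]
ee_rot: [-179.7, -0.1, 90.0]
force: [0.7, -0.7, -1.3]
gripper_width: 12.2
gripper_force: 12.0
```

>>> send_rows --motion '[{"tx":0,"ty":0.002,"tz":0.02,"rx":0,"ry":0,"rz":0,"gripper":1},{"tx":0,"ty":0,"tz":0.02,"rx":0,"ry":0,"rz":0,"gripper":1},{"tx":0,"ty":0,"tz":0.02,"rx":0,"ry":0,"rz":0,"gripper":1},{"tx":0,"ty":0,"tz":0.01,"rx":0,"ry":0,"rz":0,"gripper":1},{"tx":0,"ty":0,"tz":0,"rx":0,"ry":0,"rz":0,"gripper":1}]'

```text
time_s: 22.8
ee_pos: [523.1, -190.1, 101.0]
ee_rot: [-180.0, -0.0, 90.0]
force: [-0.2, -0.6, -0.8]
gripper_width: 11.6
gripper_force: 12.0
```

>>> send_rows --motion '[{"tx":0,"ty":0,"tz":0.02,"rx":0,"ry":0,"rz":0,"gripper":1},{"tx":0,"ty":0,"tz":0.014,"rx":0,"ry":0,"rz":0,"gripper":1},{"tx":0,"ty":0,"tz":0.005,"rx":0,"ry":0,"rz":0,"gripper":1},{"tx":0,"ty":0,"tz":0,"rx":0,"ry":0,"rz":0,"gripper":1}]'

```text
time_s: 23.3
ee_pos: [523.3, -190.2, 81.7]
ee_rot: [-180.0, -0.0, 90.0]
force: [0.2, -1.3, -1.2]
gripper_width: 11.8
gripper_force: 12.0
```

>>> send_rows --motion '[{"tx":0,"ty":-0.001,"tz":0.007,"rx":0,"ry":0,"rz":0,"gripper":1},{"tx":0,"ty":0,"tz":0,"rx":0,"ry":0,"rz":0,"gripper":0},{"tx":0,"ty":0,"tz":0,"rx":0,"ry":0,"rz":0,"gripper":0},{"tx":0,"ty":0,"tz":0,"rx":0,"ry":0,"rz":0,"gripper":0},{"tx":0,"ty":0,"tz":0,"rx":0,"ry":0,"rz":0,"gripper":0},{"tx":0,"ty":0,"tz":-0.06,"rx":0,"ry":0,"rz":0,"gripper":0},{"tx":0,"ty":0,"tz":-0.08,"rx":0,"ry":0,"rz":0,"gripper":0},{"tx":-0.09,"ty":0,"tz":0,"rx":0,"ry":0,"rz":0,"gripper":0},{"tx":-0.067,"ty":0,"tz":0,"rx":0,"ry":0,"rz":0,"gripper":0},{"tx":0,"ty":0,"tz":0,"rx":0,"ry":0,"rz":0,"gripper":0},{"tx":0,"ty":0,"tz":0,"rx":0,"ry":0,"rz":0,"gripper":0}]'

```text
time_s: 24.68
ee_pos: [522.5, -268.1, 148.2]
ee_rot: [-180.0, -0.1, 90.0]
force: [0.4, -0.4, 0.4]
gripper_width: 45.6
gripper_force: 0.0
```

>>> send_rows --motion '[{"tx":0,"ty":0,"tz":0.06,"rx":0,"ry":0,"rz":0,"gripper":0},{"tx":0,"ty":0,"tz":0.06,"rx":0,"ry":0,"rz":0,"gripper":0},{"tx":0,"ty":0,"tz":0.022,"rx":0,"ry":0,"rz":0,"gripper":0},{"tx":0,"ty":0,"tz":0,"rx":0,"ry":0,"rz":0,"gripper":1},{"tx":0,"ty":0,"tz":0,"rx":0,"ry":0,"rz":0,"gripper":1},{"tx":0,"ty":0,"tz":0,"rx":0,"ry":0,"rz":0,"gripper":1},{"tx":0,"ty":0,"tz":0,"rx":0,"ry":0,"rz":0,"gripper":1},{"tx":0,"ty":0,"tz":0,"rx":0,"ry":0,"rz":0,"gripper":1},{"tx":0,"ty":0,"tz":0,"rx":0,"ry":0,"rz":0,"gripper":1}]'

```text
time_s: 25.8
ee_pos: [523.2, -269.0, 78.2]
ee_rot: [179.9, 0.0, 90.0]
force: [-0.3, 0.6, 5.4]
gripper_width: 11.9
gripper_force: 12.0
```

>>> send_rows --motion '[{"tx":0,"ty":0,"tz":-0.05,"rx":0,"ry":0,"rz":0,"gripper":1},{"tx":0,"ty":0,"tz":-0.1,"rx":0,"ry":0,"rz":0,"gripper":1},{"tx":0,"ty":0,"tz":-0.11,"rx":0,"ry":0,"rz":0,"gripper":1},{"tx":0.08,"ty":0,"tz":0,"rx":0,"ry":0,"rz":0,"gripper":1},{"tx":0.12,"ty":-0.008,"tz":0,"rx":0,"ry":0,"rz":0,"gripper":1},{"tx":0.12,"ty":0,"tz":0,"rx":0,"ry":0,"rz":0,"gripper":1},{"tx":0.12,"ty":0,"tz":0,"rx":0,"ry":0,"rz":0,"gripper":1},{"tx":0.12,"ty":0,"tz":0,"rx":0,"ry":0,"rz":0,"gripper":1},{"tx":0.12,"ty":0,"tz":0,"rx":0,"ry":0,"rz":0,"gripper":1},{"tx":0.12,"ty":0,"tz":0,"rx":0,"ry":0,"rz":0,"gripper":1},{"tx":0.066,"ty":0,"tz":0,"rx":0,"ry":0,"rz":0.167,"gripper":1},{"tx":0,"ty":0,"tz":0,"rx":0,"ry":0,"rz":0,"gripper":1}]'

```text
time_s: 27.3
ee_pos: [518.2, 166.2, 206.7]
ee_rot: [-179.9, 0.0, 85.2]
force: [-1.3, -0.8, -1.2]
gripper_width: 12.0
gripper_force: 12.0
```

>>> send_rows --motion '[{"tx":0,"ty":0,"tz":0,"rx":0,"ry":0,"rz":0,"gripper":1},{"tx":0,"ty":0,"tz":0.02,"rx":0,"ry":0,"rz":0,"gripper":1}]'

```text
time_s: 27.55
ee_pos: [519.3, 163.2, 197.6]
ee_rot: [179.9, -0.0, 84.9]
force: [1.3, -0.9, -0.4]
gripper_width: 11.6
gripper_force: 12.0
```

>>> send_rows --motion '[{"tx":0,"ty":0,"tz":0.03,"rx":0,"ry":0,"rz":0,"gripper":1},{"tx":0,"ty":0,"tz":0.016,"rx":0,"ry":0,"rz":0,"gripper":1},{"tx":0,"ty":0,"tz":0.016,"rx":0,"ry":0,"rz":0,"gripper":1},{"tx":0,"ty":0,"tz":0.016,"rx":0,"ry":0,"rz":0,"gripper":1},{"tx":0,"ty":0,"tz":0,"rx":0,"ry":0,"rz":0,"gripper":1}]'

```text
time_s: 28.18
ee_pos: [518.4, 164.2, 157.8]
ee_rot: [-179.9, 0.0, 85.0]
force: [-0.0, 0.2, -0.5]
gripper_width: 12.2
gripper_force: 12.0
```

>>> send_rows --motion '[{"tx":0,"ty":0,"tz":0.016,"rx":0,"ry":0,"rz":0,"gripper":1},{"tx":0,"ty":0,"tz":0.016,"rx":0,"ry":0,"rz":0,"gripper":1},{"tx":0,"ty":0,"tz":0.008,"rx":0,"ry":0,"rz":0,"gripper":1},{"tx":0,"ty":0,"tz":0.004,"rx":0,"ry":0,"rz":0,"gripper":1},{"tx":0,"ty":0,"tz":0,"rx":0,"ry":0,"rz":0,"gripper":1}]'

```text
time_s: 28.8
ee_pos: [518.8, 164.3, 136.4]
ee_rot: [180.0, -0.0, 85.0]
force: [0.0, -0.1, -0.2]
gripper_width: 11.5
gripper_force: 12.0
```

>>> send_rows --motion '[{"tx":0,"ty":0,"tz":0.006,"rx":0,"ry":0,"rz":0,"gripper":1},{"tx":0,"ty":0,"tz":0.004,"rx":0,"ry":0,"rz":0,"gripper":1},{"tx":0,"ty":0,"tz":0.003,"rx":0,"ry":0,"rz":0,"gripper":1},{"tx":0,"ty":0,"tz":0.002,"rx":0,"ry":0,"rz":0,"gripper":1},{"tx":0,"ty":0,"tz":0,"rx":0,"ry":0,"rz":0,"gripper":1}]'

```text
time_s: 29.42
ee_pos: [518.9, 164.7, 129.0]
ee_rot: [180.0, -0.1, 85.0]
force: [0.1, 2.7, -1.2]
gripper_width: 11.6
gripper_force: 12.0
```

Below the expected crest contact with no vertical force, so the teeth are entering. I continue down.

>>> send_rows --motion '[{"tx":0,"ty":0,"tz":0.003,"rx":0,"ry":0,"rz":0,"gripper":1},{"tx":0,"ty":0,"tz":0.003,"rx":0,"ry":0,"rz":0,"gripper":1},{"tx":0,"ty":0,"tz":0,"rx":0,"ry":0,"rz":0,"gripper":1}]'

```text
time_s: 29.8
ee_pos: [518.8, 164.6, 125.9]
ee_rot: [180.0, -0.0, 85.0]
force: [0.5, 2.5, 1.2]
gripper_width: 12.0
gripper_force: 12.0
```

>>> send_rows --motion '[{"tx":0,"ty":0,"tz":0.002,"rx":0,"ry":0,"rz":0,"gripper":1},{"tx":0,"ty":0,"tz":0.001,"rx":0,"ry":0,"rz":0,"gripper":1},{"tx":0,"ty":0,"tz":0,"rx":0,"ry":0,"rz":0,"gripper":1}]'

```text
time_s: 30.18
ee_pos: [518.9, 164.6, 125.7]
ee_rot: [179.9, -0.0, 85.0]
force: [-1.8, 2.5, 7.2]
gripper_width: 12.0
gripper_force: 12.0
```

Seated: it stops about 5.3 mm below crest contact and carries load. Release and back off.

>>> send_rows --motion '[{"tx":0,"ty":0,"tz":-0.002,"rx":0,"ry":0,"rz":0,"gripper":1},{"tx":0,"ty":0,"tz":0,"rx":0,"ry":0,"rz":0,"gripper":0},{"tx":0,"ty":0,"tz":0,"rx":0,"ry":0,"rz":0,"gripper":0},{"tx":0,"ty":0,"tz":0,"rx":0,"ry":0,"rz":0,"gripper":0},{"tx":0,"ty":0,"tz":0,"rx":0,"ry":0,"rz":0,"gripper":0},{"tx":0,"ty":0,"tz":-0.05,"rx":0,"ry":0,"rz":0,"gripper":0},{"tx":0,"ty":0,"tz":-0.1,"rx":0,"ry":0,"rz":0,"gripper":0},{"tx":0,"ty":0,"tz":-0.1,"rx":0,"ry":0,"rz":0,"gripper":0},{"tx":0.05,"ty":-0.1,"tz":0,"rx":0,"ry":0,"rz":0,"gripper":0},{"tx":0.05,"ty":-0.1,"tz":0,"rx":0,"ry":0,"rz":0,"gripper":0},{"tx":0.1,"ty":-0.05,"tz":0,"rx":0,"ry":0,"rz":0,"gripper":0},{"tx":0.1,"ty":-0.05,"tz":0,"rx":0,"ry":0,"rz":0,"gripper":0}]'

```text
time_s: 31.68
ee_pos: [381.5, 327.8, 250.9]
ee_rot: [179.9, -0.0, 85.0]
force: [0.5, 0.2, -0.7]
gripper_width: 45.8
gripper_force: 0.0
```

>>> send_rows --motion '[{"tx":0.1,"ty":-0.02,"tz":0,"rx":0,"ry":0,"rz":0,"gripper":0},{"tx":0.1,"ty":-0.02,"tz":0,"rx":0,"ry":0,"rz":0,"gripper":0},{"tx":0,"ty":0,"tz":0,"rx":0,"ry":0,"rz":0,"gripper":0}]'

```text
time_s: 32.05
ee_pos: [370.5, 430.9, 249.6]
ee_rot: [-180.0, -0.0, 85.2]
force: [-0.2, -0.3, -0.8]
gripper_width: 45.7
gripper_force: 0.0
```

```bash
python3 - <<'E'
from h import *
g=env.grab_frame("side"); f=env.grab_frame("top")
s=env.state(); print(s["ee_pos"],s["force"])
R=lambda i:cv2.resize(i,(395,395),interpolation=cv2.INTER_CUBIC)
t=np.clip(f["frame"][170:240,192:367].astype(float)*2,0,255).astype(np.uint8)
c=np.vstack([np.hstack([cv2.resize(g["frame"][130:220,195:285],(300,280)),cv2.resize(g["frame"][195:295,250:350],(300,280))]),cv2.resize(t,(600,240),interpolation=cv2.INTER_CUBIC)]); save(c,"end.png")
E
```

```text
[370.98796002 427.80590597 249.96632085] [-0.31556309 -0.82315635 -0.09539287]
```

View pics/end.png

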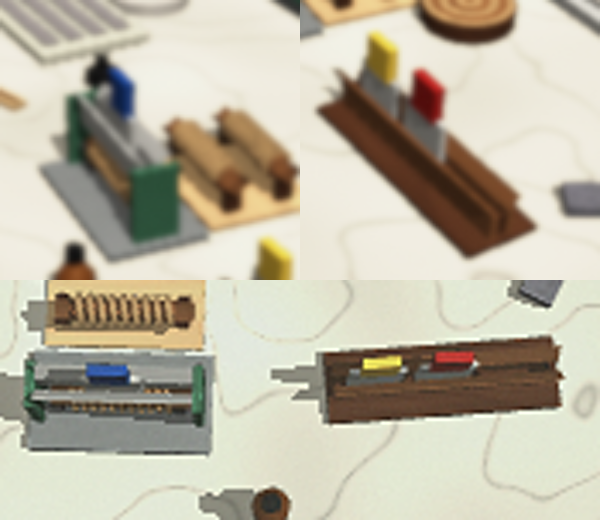

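The picture shows blue standing in the guide, with its grip at (122,92) and at (108,374) from above. Yellow and red stand upright in the rack at (382,58) and (428,95), and nothing else has moved. I hand the job in.

```bash
python3 -c "
from workcell import env
print(env.job_done())"
```

```text
the job is handed in; nothing more can be done
None
```

The blue leaf fits: its teeth went fully home in the thread and it stands released in the guide. Yellow and red did not mesh and are back upright in the rack. The job is handed in; the verdict was not shown.

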